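# Click the laundry tin's snap lid shut all round

## Robot

A 6-joint arm with a two-finger parallel gripper is mounted at the origin on the work surface. World frame = base frame: x ahead of the robot, y to its left, z up, the work surface at z = 0. Lengths are in m, angles in rad, forces in N, time in s.
With the tool pointing down it reaches from about 0.35 to 0.775 m from the base axis. Payload 5.5 kg.
Tool frame: the origin (TCP) lies at the very end of the fingers, on their centre line; the grasp point (between the pads) lies 19 mm behind it; z points along the fingers, y is the direction in which the jaws open and shut (so a half turn about z gives the same grasp; the last joint's range is limited). The gripper opens to 85 mm and grips with 20 to 120 N. Pads are 22 mm wide; open, the fingers measure 114 mm over their backs; the gripper's body (76 mm by 85 mm) begins 54 mm behind the grasp point. The pads swing forward as they close: fully open they stand 13 mm farther back than shut.
Start: joints at [-1.482, 0.313, 0.046, 1.304, 0, 1.431], TCP at [0.13, -0.56, 0.21] pointing down, gripper open.
Joint ranges: [-2.76, 2.76], [-0.86, 1.69], [-1.03, 1.26], [-2.2, 2.34], [-1.47, 1.5], [-3.14, 3.14]. Speed limits (rad/s): [2.57, 2.57, 3.14, 3.14, 3.14, 3.14].

## Interface

Orientations are given as a unit quaternion [w, x, y, z].
In Python, from workcell import get_state, imaging, env, spotter gives the robot as it stands.
- The arm moves only by the tool play_rows, never from a script. Its argument "moves" is a list of rows, each an object with "claw": the finger opening in cm, from 0 to 8.54; "delta_pos": the shift along the tool's x, y, z in cm, a list of three; "twist": the turn about the tool's z in degrees. A call has 1 to 12 rows; each row is the pose to reach, as a shift and turn from the pose commanded when the call began, along the tool's axes at that moment; what a row does not reach only later rows make up. A row lasts 1/8 s, in which the tool goes at most 62.5 mm and 10.7 degrees, less where a joint would pass 70% of its speed; a pose out of reach is approached as far as the arm can. A call with a gripper value outside its range is refused whole. The fingers move at their own pace and stop on an object; "force" is the grip in N (left out, the last holds). Time passes only in rows, so rows that repeat a pose let the fingers close. It gives the time, the measured TCP pose, the force and the opening at its end, in the units of the state.
- get_state(): the state, without advancing time (a new reading comes with each control period).
- imaging.read_camera(name): name is "scene" or "top"; returns the picture (400x640x3 uint8, red, green, blue); there is no depth.
- imaging.camera_info(name): a dict with "fx", "fy", "cx", "cy" (pixels), "world_to_cam" (4x4, takes a point from world to camera coordinates). Camera axes: x right, y down, z forward; pixel columns grow to the right and rows downward; lengths in m; the calibration is good to about 2 mm. A picture is of the moment at which its call begins. camera_info takes no time and is no camera call.
- env.hand_in(): hands the job in, once; it reports no verdict.
Trained networks look in the newest picture that a camera, given by its name, has taken for a name from the list of things; names that differ only in an ending like _2 or _b are one class to them, and where a whole thing is asked for, a point or a joint stands for the part that bears it (a point fixed in the world has none). Each returns a list of dicts, best first, with "conf" (0 to 1); they miss things now and then, are a little off and sometimes report something else, mostly with a low value. They report only what shows in the picture. A call takes as long as a camera call. They do not tell look-alikes from the thing itself.
- spotter.spot_in(camera, query): "extent" ([left, top, right, bottom] in pixels, round what is visible of it).
The state is a dict: "clock": time; "joint_pos": joint angles; "qvel": joint speeds; "tau": joint torques, N m; "tcp_pos": TCP position; "orientation": TCP orientation; "wrist_force": force on the tool from outside, world axes, zero at the start; "ft_torque": the same for the moment, N m; "finger_gap": finger opening in m.
Only numpy, scipy, OpenCV 4.12 (cv2) and the standard library are available. Lean on these libraries where they do the work, as an engineer would, in place of code of your own. Each camera call takes 0.05 s, during which the arm holds its last target. There are 200 camera calls.

## Task

The blue snap lid of the aluminium tin in the white tray is not fully closed: press down each section of its rim that still stands up until all four have clicked shut. Only press it with the fingertips, with no more force than firm finger pressure; do not pick the tin up, tip it or shove it out of its place, and leave everything else where it is.

Things in the scene. Friction and masses are not known exactly. Their poses are not given: they have to be found in the camera images.
- tin: Loose aluminium tin, about 0.9 kg, 120 mm across, 127 mm across its blue lid, 70 mm tall when shut. Origin: centre of its underside, z up. Lid: fixed square centre panel (40 mm, top at 67.5 mm) and four quarter-round rim sections a, b, c, d towards the tin's +x, +y, -x, -y, each hinged along a side of the square; an orange seal band shows under any section that stands up.
- rim_a (a joint): Angle of the lid rim section on the tin's +x side: 0 = snapped shut (level, its top 70 mm above the tin's origin), about 0.25 rad = sprung up, its outer edge then some 10 mm too high. It may start up, half up or already shut. It snaps between the two rest positions: pressed on its white dot it resists with about 6 N, then passes over and clicks to 0 by itself; pressed too little it springs back up or stays half up. It is stopped at 0.
- press_a (a point): Centre of the white dot (14 mm) on top of the rim section on the tin's +x side, where it is best pressed; moves with the section. 50 mm from the tin's axis, 28 mm outward of the section's hinge, 70 mm above the tin's origin when shut and about 7 mm higher when sprung up.
- rim_b (a joint): Angle of the lid rim section on the tin's +y side: 0 = snapped shut (level, its top 70 mm above the tin's origin), about 0.25 rad = sprung up, its outer edge then some 10 mm too high. It may start up, half up or already shut. It snaps between the two rest positions: pressed on its white dot it resists with about 6 N, then passes over and clicks to 0 by itself; pressed too little it springs back up or stays half up. It is stopped at 0.
- press_b (a point): Centre of the white dot (14 mm) on top of the rim section on the tin's +y side, where it is best pressed; moves with the section. 50 mm from the tin's axis, 28 mm outward of the section's hinge, 70 mm above the tin's origin when shut and about 7 mm higher when sprung up.
- rim_c (a joint): Angle of the lid rim section on the tin's -x side: 0 = snapped shut (level, its top 70 mm above the tin's origin), about 0.25 rad = sprung up, its outer edge then some 10 mm too high. It may start up, half up or already shut. It snaps between the two rest positions: pressed on its white dot it resists with about 6 N, then passes over and clicks to 0 by itself; pressed too little it springs back up or stays half up. It is stopped at 0.
- press_c (a point): Centre of the white dot (14 mm) on top of the rim section on the tin's -x side, where it is best pressed; moves with the section. 50 mm from the tin's axis, 28 mm outward of the section's hinge, 70 mm above the tin's origin when shut and about 7 mm higher when sprung up.
- rim_d (a joint): Angle of the lid rim section on the tin's -y side: 0 = snapped shut (level, its top 70 mm above the tin's origin), about 0.25 rad = sprung up, its outer edge then some 10 mm too high. It may start up, half up or already shut. It snaps between the two rest positions: pressed on its white dot it resists with about 6 N, then passes over and clicks to 0 by itself; pressed too little it springs back up or stays half up. It is stopped at 0.
- press_d (a point): Centre of the white dot (14 mm) on top of the rim section on the tin's -y side, where it is best pressed; moves with the section. 50 mm from the tin's axis, 28 mm outward of the section's hinge, 70 mm above the tin's origin when shut and about 7 mm higher when sprung up.
- tray: White steel tray, fixed, 360 x 520 mm, floor 3 mm thick, rim 14 mm high. Origin at the centre of its underside, long side along its y.
- pot: White ceramic clothespin pot, 84 mm across, 70 mm tall, wooden pins sticking out to about 95 mm; stands in the tray, origin at the centre of its underside. To be left alone.
- cup: Small green dosing cup, 56 mm across, 55 mm tall; stands in the tray, origin at the centre of its underside. To be left alone.
- scraper: Yellow hard silicone scraper lying in the tray, 175 mm long, 70 mm wide at the blade, 12 mm high; its length along its x, origin on its underside 75 mm from the blade's end. To be left alone.
- clothespin: Loose wooden clothespin lying in the tray, 75 x 11 x 10 mm, length along its x, origin at the centre of its underside. To be left alone.
- stain_bottle: Orange bottle, 64 mm across, 170 mm tall, on the worktop beside the tray to the robot's left, origin at the centre of its underside. To be left alone.
There are look-alikes about, which are no part of the job. There is more than one size of the tin; the job needs the smallest.

How it is judged:
At the end, for the whole second after the job is handed in: All four rim sections are within 0.04 rad (under 2 mm at the edge) of fully shut; the tin stands upright (within 0.05 rad) and at rest within 40 mm of its starting place; pot, cup, scraper, clothespin and bottle are within 30 mm of where they were and not tipped (value of joint each of rim_a, rim_b, rim_c, rim_d below 0.04 rad and angle between tin's own z axis and vertical below 0.05 rad and distance of tin from where it was at the start of the episode below 0.04 m and linear speed of tin below 0.02 m/s and not (distance of any of pot, cup, scraper, clothespin, stain_bottle from where it was at the start of the episode above 0.03 m or angle between any of pot, cup, scraper, clothespin, stain_bottle's own z axis and vertical above 0.3 rad)); the robot touches nothing.
It fails at once if the tin is lifted more than 15 mm, or tipped more than 0.2 rad (height (world z) of tin above 0.018 m or angle between tin's own z axis and vertical above 0.2 rad).
It fails at once if the tin is shoved more than 40 mm from its place (distance of tin from where it was at the start of the episode above 0.04 m).
It fails at once if the tin is pressed with more than 50 N (contact force between any of the fingers, the arm and tin above 50 N).
It fails at once if pot, cup, scraper, clothespin or bottle is moved more than 30 mm or tipped (distance of any of pot, cup, scraper, clothespin, stain_bottle from where it was at the start of the episode above 0.03 m or angle between any of pot, cup, scraper, clothespin, stain_bottle's own z axis and vertical above 0.3 rad).
It also fails if it takes over 40 s, if anything falls off the work surface, if the arm or the gripper's body presses on something with over 40 N, if the wrist force passes 120 N, or if a joint passes its speed limit or range.

## Working session

There is one attempt and no reset: what is moved stays moved. The work goes in short steps, Python scripts to look and compute and a tool call to move; the robot and the scene stay as the last step left them, time stands still between calls to the robot, and variables do not carry over. Pictures are saved under pics/ and viewed, about 8 in all and at most 12, crops included, and the job is handed in when it is done.

Besides the shell and the picture viewer there is one more tool, called after "Request:" as name(argument=value, ...) on one line, values as JSON. play_rows: Moves the arm, as the interface text tells. Its arguments: {"type":"object","properties":{"moves":{"type":"array"},"force":{"type":"number"}},"required":["moves"]}

```bash
mkdir -p pics
python3 - <<'E'
from workcell import get_state, imaging, env, spotter
import cv2
print(get_state())
for n in("scene","top"):
    im=imaging.read_camera(n); cv2.imwrite(f"pics/{n}0.png",im[:,:,::-1])
    print(n,imaging.camera_info(n))
    for q in("tin","press_a"):
        for d in spotter.spot_in(n,q): print(q,d)
E
```

```text
{'clock': 0.0, 'joint_pos': array([-1.48160842e+00,  3.13985603e-01,  4.49487330e-02,  1.30357771e+00,
        1.46284054e-06,  1.43119603e+00]), 'qvel': array([ 0.00012415,  0.00049495,  0.0002149 ,  0.00038049,  0.00012997,
       -0.00095597]), 'tau': array([ 1.00620131e-03, -4.80631328e+01,  2.98531008e+01,  1.96766958e-02,
        1.32937510e-05,  9.56051707e-06]), 'tcp_pos': array([ 0.13034957, -0.55946074,  0.20890495]), 'orientation': array([-9.08821281e-04,  9.93463716e-01,  1.14144723e-01,  2.36444323e-05]), 'wrist_force': array([-0.08310095,  0.19565302, -0.17470736]), 'ft_torque': array([0.03551526, 0.02707673, 0.02086363]), 'finger_gap': 0.0853750786355252}
scene {'fx': 398.89140036881537, 'fy': 398.89140036881537, 'cx': 324.65825892873573, 'cy': 200.03752322797092, 'world_to_cam': array([[-0.82646103,  0.56293786,  0.00794595,  0.32852876],
       [ 0.43247476,  0.64383517, -0.63122251, -0.16991613],
       [-0.36045493, -0.51824438, -0.77556109,  1.35979705],
       [ 0.        ,  0.        ,  0.        ,  1.        ]])}
tin {'extent': [229.8, 148.3, 275.1, 194.6], 'co
[... 1573 characters left out ...]
 'conf': 0.9}
tin {'extent': [435.5, 111.9, 487.2, 163.8], 'conf': 0.64}
press_a {'extent': [433.2, 230.7, 467.9, 249.5], 'conf': 0.88}
press_a {'extent': [461.5, 111.6, 483.3, 134.0], 'conf': 0.81}
press_a {'extent': [390.5, 162.5, 410.4, 181.3], 'conf': 0.74}
press_a {'extent': [393.7, 141.6, 409.8, 158.5], 'conf': 0.71}
press_a {'extent': [369.2, 138.8, 391.5, 160.6], 'conf': 0.71}
press_a {'extent': [462.8, 233.5, 485.4, 265.6], 'conf': 0.7}
press_a {'extent': [462.3, 135.5, 488.8, 157.8], 'conf': 0.64}
press_a {'extent': [436.0, 135.4, 463.2, 162.9], 'conf': 0.6}
press_a {'extent': [435.0, 109.6, 458.7, 133.8], 'conf': 0.55}
press_a {'extent': [470.6, 264.4, 481.3, 276.3], 'conf': 0.44}
```

Run:
```python
import cv2,numpy as np
t=cv2.imread("pics/top0.png"); s=cv2.imread("pics/scene0.png")
a=cv2.resize(t[85:285,310:510],(400,400),interpolation=3)
c=cv2.resize(t[130:190,360:420],(400,400),interpolation=3)
cv2.imwrite("pics/t1.png",np.hstack([a,c]))
d=cv2.resize(s[60:260,100:400],(450,300),interpolation=3)
e=cv2.resize(s[140:200,222:282],(300,300),interpolation=3)
cv2.imwrite("pics/s1.png",np.hstack([d,e]))
```

```text
(no output)
```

View pics/t1.png

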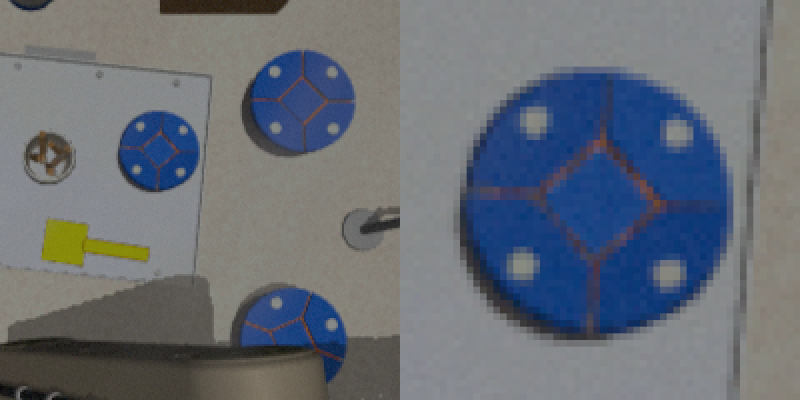

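View pics/s1.png

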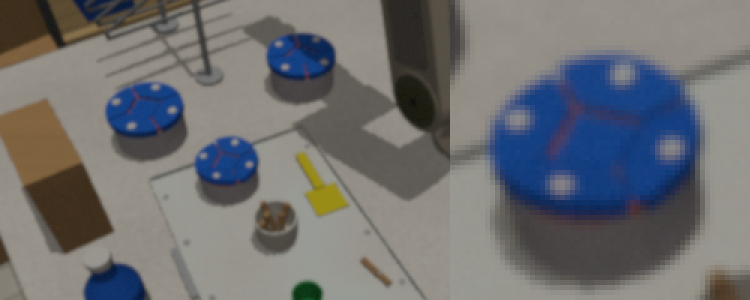

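```bash
cat > h.py <<'E'
import cv2,numpy as np,itertools
from workcell import imaging
def dots(im,box):
    l,t,r,b=[int(v) for v in box]; c=im[t:b,l:r].astype(float)
    sat=c.max(2)-c.min(2); blue=c[:,:,2]-c[:,:,0]      # rgb
    hull=cv2.convexHull(cv2.findNonZero((blue>40).astype(np.uint8)))
    m=np.zeros(sat.shape,np.uint8); cv2.fillConvexPoly(m,hull,1); m=cv2.erode(m,np.ones((3,3)))
    w=np.where(m>0,np.clip(c[:,:,0]-55,0,None)*(c[:,:,1]>85),0)
    n,lab,st,_=cv2.connectedComponentsWithStats((w>0).astype(np.uint8))
    out=[]
    for i in range(1,n):
        if st[i,4]<6: continue
        k=cv2.dilate((lab==i).astype(np.uint8),np.ones((3,3)))*m
        ww=np.clip(c[:,:,0]-40,0,None)*k; y,x=np.mgrid[:c.shape[0],:c.shape[1]]
        out.append(((ww*x).sum()/ww.sum()+l,(ww*y).sum()/ww.sum()+t,st[i,4]))
    return out
def P(n):
    i=imaging.camera_info(n); K=np.array([[i['fx'],0,i['cx']],[0,i['fy'],i['cy']],[0,0,1]]); return K@i['world_to_cam'][:3]
def tri(a,b):
    X=cv2.triangulatePoints(P('top'),P('scene'),np.array(a[:2],float),np.array(b[:2],float)).ravel(); X=X[:3]/X[3]
    e=max(np.abs((lambda h:h[:2]/h[2])(P(n)@np.r_[X,1])-q[:2]).max() for n,q in(('top',a),('scene',b)))
    return X,e
E
python3 - <<'E'
from h import *
t=cv2.imread("pics/top0.png")[:,:,::-1];s=cv2.imread("pics/scene0.png")[:,:,::-1]
A=dots(t,(366,135,415,186));B=dots(s,(226,144,279,198));print(A);print(B)
for a in A:
  for b in B:
    X,e=tri(a,b)
    if e<3 and .05<X[2]<.11: print(np.round(a[:2],1),np.round(b[:2],1),np.round(X,4),round(e,2))
E
```

```text
[(np.float64(379.67423133235724), np.float64(147.6896046852123), np.int32(20)), (np.float64(401.10148148148147), np.float64(149.56592592592594), np.int32(19)), (np.float64(377.87725903614455), np.float64(169.29819277108433), np.int32(19)), (np.float64(399.85383502170765), np.float64(170.65412445730826), np.int32(18))]
[(np.float64(256.0827397260274), np.float64(154.25698630136986), np.int32(27)), (np.float64(235.18631178707224), np.float64(163.50380228136882), np.int32(21)), (np.float64(265.7084112149533), np.float64(169.24859813084112), np.int32(24)), (np.float64(243.77388316151203), np.float64(176.4384879725086), np.int32(19))]
[379.7 147.7] [243.8 176.4] [ 0.5784 -0.1533  0.0799] 0.62
[401.1 149.6] [235.2 163.5] [ 0.5736 -0.2227  0.0722] 0.53
[377.9 169.3] [265.7 169.2] [ 0.5095 -0.1471  0.0754] 0.54
[399.9 170.7] [256.1 154.3] [ 0.5046 -0.2161  0.0791] 0.55
```

View pics/scene0.png

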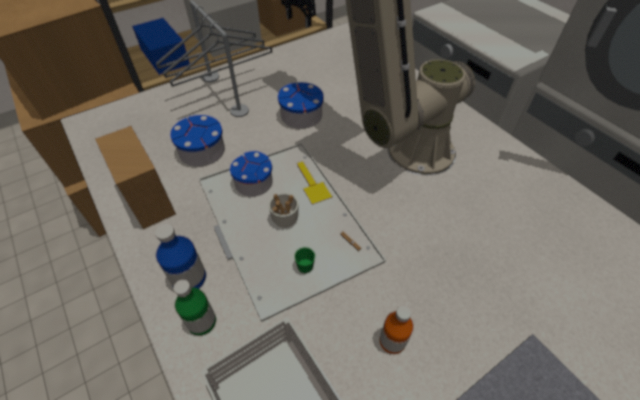

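View pics/top0.png

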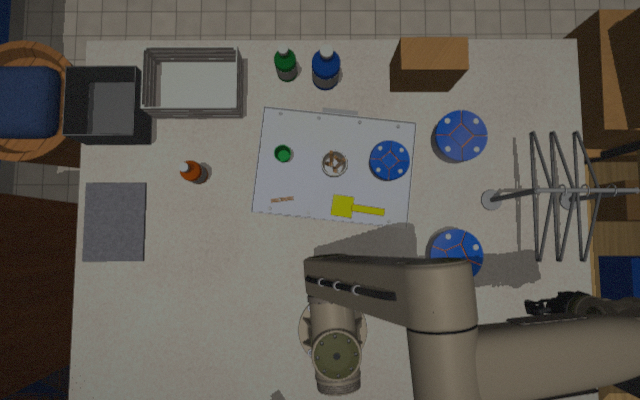

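Request:
play_rows(moves=[{"claw": 0,"delta_pos": [3.8,-3.2,0],"twist": 0},{"claw": 0,"delta_pos": [7.6,-6.4,0],"twist": 0},{"claw": 0,"delta_pos": [11.5,-9.6,0],"twist": 0},{"claw": 0,"delta_pos": [15.3,-12.8,0],"twist": 0},{"claw": 0,"delta_pos": [20,-14.8,0],"twist": 0},{"claw": 0,"delta_pos": [25,-16.7,0],"twist": 0},{"claw": 0,"delta_pos": [30,-18.7,0],"twist": 0},{"claw": 0,"delta_pos": [34.6,-20.6,0],"twist": 0},{"claw": 0,"delta_pos": [39,-22.8,1],"twist": 0},{"claw": 0,"delta_pos": [44,-25.2,3],"twist": 0},{"claw": 0,"delta_pos": [48.5,-27.4,5],"twist": 0},{"claw": 0,"delta_pos": [52.8,-29.4,6],"twist": 0}], force=20)

```text
clock: 1.8
tcp_pos: [0.5786, -0.1524, 0.1485]
orientation: [-0.0, 0.993, 0.114, -0.001]
wrist_force: [0.4, -1.1, 0.1]
finger_gap: -0.0
```

Request:
play_rows(moves=[{"claw": 0,"delta_pos": [0,0,3],"twist": 0},{"claw": 0,"delta_pos": [0,0,5.8],"twist": 0},{"claw": 0,"delta_pos": [0,0,6.3],"twist": 0},{"claw": 0,"delta_pos": [0,0,6.6],"twist": 0},{"claw": 0,"delta_pos": [0,0,6.9],"twist": 0},{"claw": 0,"delta_pos": [0,0,7.1],"twist": 0},{"claw": 0,"delta_pos": [0,0,7.3],"twist": 0},{"claw": 0,"delta_pos": [0,0,7.4],"twist": 0},{"claw": 0,"delta_pos": [0,0,7.4],"twist": 0}])

```text
clock: 2.92
tcp_pos: [0.5779, -0.154, 0.0758]
orientation: [0.0, 0.993, 0.114, -0.0]
wrist_force: [0.3, 0.5, 0.4]
finger_gap: -0.0001
```

Request:
play_rows(moves=[{"claw": 0,"delta_pos": [0,0,0.1],"twist": 0},{"claw": 0,"delta_pos": [0,0,0.2],"twist": 0},{"claw": 0,"delta_pos": [0,0,0.3],"twist": 0},{"claw": 0,"delta_pos": [0,0,0.3],"twist": 0}])

```text
clock: 3.42
tcp_pos: [0.5779, -0.1539, 0.0727]
orientation: [-0.0, 0.993, 0.114, -0.0]
wrist_force: [0.0, -0.1, -0.5]
finger_gap: -0.0001
```

Request:
play_rows(moves=[{"claw": 0,"delta_pos": [0,0,0.1],"twist": 0},{"claw": 0,"delta_pos": [0,0,0.15],"twist": 0},{"claw": 0,"delta_pos": [0,0,0.15],"twist": 0}])

```text
clock: 3.8
tcp_pos: [0.5779, -0.1539, 0.0712]
orientation: [0.0, 0.993, 0.114, -0.0]
wrist_force: [-0.1, 0.1, 0.3]
finger_gap: -0.0001
```

Run:
```python
import cv2,numpy as np
from workcell import imaging
t=imaging.read_camera("top")[:,:,::-1];s=imaging.read_camera("scene")[:,:,::-1]
cv2.imwrite("pics/p3.png",np.hstack([cv2.resize(t[110:210,340:440],(400,400),interpolation=3),cv2.resize(s[120:220,200:300],(400,400),interpolation=3)]))
```

```text
(no output)
```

View pics/p3.png

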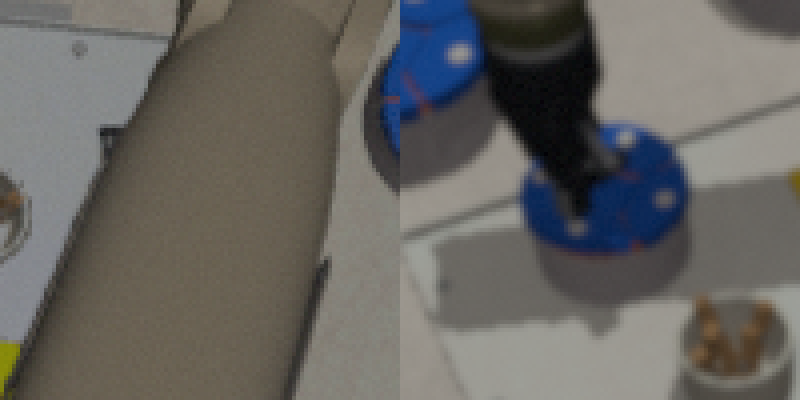

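Run:
```python
from h import *
from workcell import get_state
s=imaging.read_camera("scene")[:,:,::-1].copy()
c=cv2.resize(s[130:200,215:305],(800,622),interpolation=2)[:600]
k=800/90
X=get_state(); p=X['tcp_pos'];print(p,X['wrist_force'],X['tau'])
for d,col in(((0,0,0),(0,0,255)),((0,0,.02),(0,255,0)),((0.0108,.0025,0),(0,255,255)),((-.0108,-.0025,0),(255,255,0))):
    h=P('scene')@np.r_[p+d,1];h=h[:2]/h[2]; print(d,h); cv2.circle(c,(int((h[0]-215+.5)*k),int((h[1]-130+.5)*k)),3,col,-1)
cv2.imwrite("pics/p4.png",c)
```

```text
[ 0.57798741 -0.15399864  0.07131272] [-0.61570134 -0.28348621 -0.13396388] [ 1.46496972e-03 -5.20319188e+01  2.74287361e+01  1.64375833e-03
 -2.19758726e-04 -3.20826864e-06]
(0, 0, 0) [244.8500309  178.28936938]
(0, 0, 0.02) [243.83789528 173.65915715]
(0.0108, 0.0025, 0) [241.93475216 180.33274216]
(-0.0108, -0.0025, 0) [247.73969729 176.26394878]
```

View pics/p4.png

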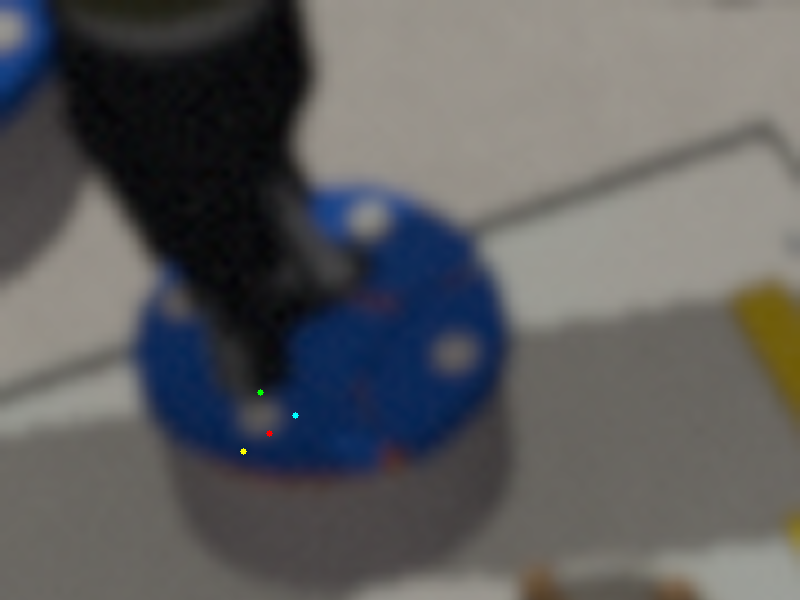

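Request:
play_rows(moves=[{"claw": 0,"delta_pos": [0,0,0.2],"twist": 0},{"claw": 0,"delta_pos": [0,0,0.4],"twist": 0},{"claw": 0,"delta_pos": [0,0,0.5],"twist": 0},{"claw": 0,"delta_pos": [0,0,0.5],"twist": 0}])

```text
clock: 4.45
tcp_pos: [0.5779, -0.1539, 0.0661]
orientation: [-0.0, 0.993, 0.114, -0.0]
wrist_force: [-1.2, 0.3, -0.4]
finger_gap: -0.0001
```

Request:
play_rows(moves=[{"claw": 0,"delta_pos": [0,0,0.2],"twist": 0},{"claw": 0,"delta_pos": [0,0,0.4],"twist": 0},{"claw": 0,"delta_pos": [0,0,0.4],"twist": 0}])

```text
clock: 4.82
tcp_pos: [0.5778, -0.1539, 0.062]
orientation: [-0.0, 0.993, 0.114, -0.0]
wrist_force: [-0.7, -0.5, -0.1]
finger_gap: 0.0002
```

Request:
play_rows(moves=[{"claw": 0,"delta_pos": [0,0,0.15],"twist": 0},{"claw": 0,"delta_pos": [0,0,0.3],"twist": 0},{"claw": 0,"delta_pos": [0,0,0.3],"twist": 0}])

```text
clock: 5.2
tcp_pos: [0.5782, -0.154, 0.0596]
orientation: [0.0, 0.993, 0.114, 0.0]
wrist_force: [0.0, 0.4, 3.7]
finger_gap: -0.0003
```

Run:
```python
from h import *
from workcell import get_state
s=imaging.read_camera("scene")[:,:,::-1].copy()
c=cv2.resize(s[130:200,215:305],(800,622),interpolation=2)[:600]
k=800/90
X=get_state(); p=X['tcp_pos'];print(p,X['wrist_force'])
cv2.imwrite("pics/p5.png",c)
```

```text
[ 0.57824579 -0.15399145  0.05969523] [-0.80679238  1.01041751  3.21790455]
```

View pics/p5.png

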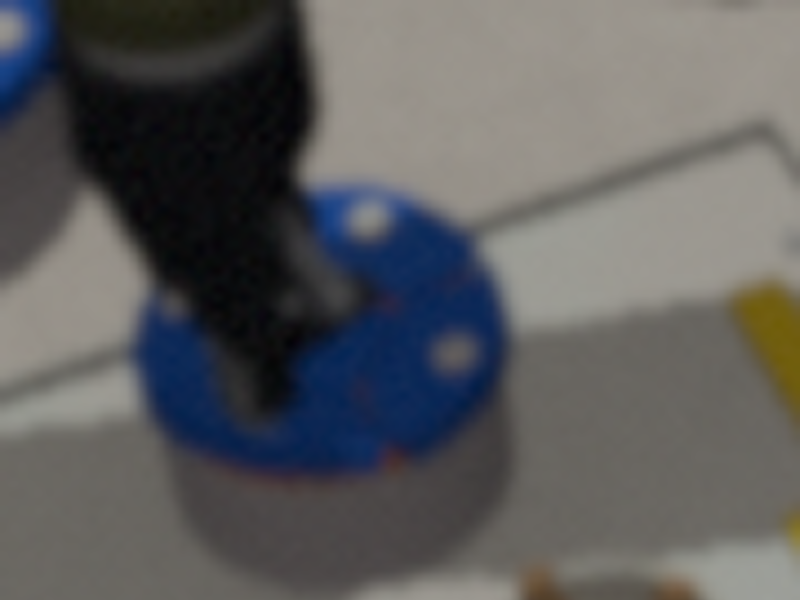

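Request:
play_rows(moves=[{"claw": 0,"delta_pos": [0,0,0.15],"twist": 0},{"claw": 0,"delta_pos": [0,0,0.3],"twist": 0},{"claw": 0,"delta_pos": [0,0,0.45],"twist": 0},{"claw": 0,"delta_pos": [0,0,0.6],"twist": 0},{"claw": 0,"delta_pos": [0,0,0.6],"twist": 0}])

```text
clock: 5.88
tcp_pos: [0.5773, -0.1539, 0.0525]
orientation: [-0.0, 0.993, 0.114, -0.001]
wrist_force: [0.3, 0.4, -0.4]
finger_gap: -0.0001
```

Request:
play_rows(moves=[{"claw": 0,"delta_pos": [0,0,0.1],"twist": 0},{"claw": 0,"delta_pos": [0,0,0.2],"twist": 0},{"claw": 0,"delta_pos": [0,0,0.2],"twist": 0}])

```text
clock: 6.25
tcp_pos: [0.5779, -0.154, 0.0515]
orientation: [0.0, 0.993, 0.114, -0.0]
wrist_force: [-0.3, 0.1, 2.4]
finger_gap: -0.0
```

Request:
play_rows(moves=[{"claw": 0,"delta_pos": [0,0,-3],"twist": 0},{"claw": 0,"delta_pos": [-4.3,2.2,-3.5],"twist": 0},{"claw": 0,"delta_pos": [-8.55,4.4,-3.5],"twist": 0},{"claw": 0,"delta_pos": [-8.55,4.4,-1.4],"twist": 0},{"claw": 0,"delta_pos": [-8.55,4.4,-1],"twist": 0},{"claw": 0,"delta_pos": [-8.55,4.4,-0.8],"twist": 0},{"claw": 0,"delta_pos": [-8.55,4.4,-0.6],"twist": 0},{"claw": 0,"delta_pos": [-8.55,4.4,-0.4],"twist": 0},{"claw": 0,"delta_pos": [-8.55,4.4,-0.2],"twist": 0},{"claw": 0,"delta_pos": [-8.55,4.4,-0.1],"twist": 0},{"claw": 0,"delta_pos": [-8.55,4.4,0],"twist": 0},{"claw": 0,"delta_pos": [-8.55,4.4,0],"twist": 0}])

```text
clock: 7.75
tcp_pos: [0.5046, -0.216, 0.0515]
orientation: [-0.0, 0.993, 0.114, 0.0]
wrist_force: [-0.9, 0.7, 2.7]
finger_gap: 0.0001
```

Request:
play_rows(moves=[{"claw": 0,"delta_pos": [0,0,-3],"twist": 0},{"claw": 0,"delta_pos": [1,-3.3,-3.5],"twist": 0},{"claw": 0,"delta_pos": [2.05,-6.6,-3.5],"twist": 0},{"claw": 0,"delta_pos": [2.05,-6.6,-1.4],"twist": 0},{"claw": 0,"delta_pos": [2.05,-6.6,-1],"twist": 0},{"claw": 0,"delta_pos": [2.05,-6.6,-0.8],"twist": 0},{"claw": 0,"delta_pos": [2.05,-6.6,-0.6],"twist": 0},{"claw": 0,"delta_pos": [2.05,-6.6,-0.4],"twist": 0},{"claw": 0,"delta_pos": [2.05,-6.6,-0.2],"twist": 0},{"claw": 0,"delta_pos": [2.05,-6.6,-0.1],"twist": 0},{"claw": 0,"delta_pos": [2.05,-6.6,0],"twist": 0},{"claw": 0,"delta_pos": [2.05,-6.6,0],"twist": 0}])

```text
clock: 9.25
tcp_pos: [0.5097, -0.1473, 0.0515]
orientation: [0.0, 0.993, 0.114, 0.0]
wrist_force: [-1.4, 0.0, 2.9]
finger_gap: -0.0002
```

Request:
play_rows(moves=[{"claw": 0,"delta_pos": [0,0,-3],"twist": 0},{"claw": 0,"delta_pos": [2.2,4.4,-3.5],"twist": 0},{"claw": 0,"delta_pos": [4.5,8.8,-3.5],"twist": 0},{"claw": 0,"delta_pos": [4.5,8.8,-1.4],"twist": 0},{"claw": 0,"delta_pos": [4.5,8.8,-1],"twist": 0},{"claw": 0,"delta_pos": [4.5,8.8,-0.8],"twist": 0},{"claw": 0,"delta_pos": [4.5,8.8,-0.6],"twist": 0},{"claw": 0,"delta_pos": [4.5,8.8,-0.4],"twist": 0},{"claw": 0,"delta_pos": [4.5,8.8,-0.2],"twist": 0},{"claw": 0,"delta_pos": [4.5,8.8,-0.1],"twist": 0},{"claw": 0,"delta_pos": [4.5,8.8,0],"twist": 0},{"claw": 0,"delta_pos": [4.5,8.8,0],"twist": 0}])

```text
clock: 10.75
tcp_pos: [0.5735, -0.2228, 0.0515]
orientation: [0.0, 0.993, 0.114, 0.0]
wrist_force: [-1.6, 0.7, 1.3]
finger_gap: 0.0001
```

Request:
play_rows(moves=[{"claw": 0,"delta_pos": [0,0,-5],"twist": 0},{"claw": 0,"delta_pos": [0,0,-10],"twist": 0},{"claw": 0,"delta_pos": [0,0,-16],"twist": 0},{"claw": 0,"delta_pos": [-6,1.6,-16],"twist": 0},{"claw": 0,"delta_pos": [-12,3.3,-16],"twist": 0},{"claw": 0,"delta_pos": [-18,5,-16],"twist": 0},{"claw": 0,"delta_pos": [-24,6.6,-16],"twist": 0},{"claw": 0,"delta_pos": [-30,8.3,-16],"twist": 0},{"claw": 0,"delta_pos": [-35.5,9.9,-16],"twist": 0},{"claw": 0,"delta_pos": [-41,14,-16],"twist": 0},{"claw": 0,"delta_pos": [-46,18,-16],"twist": 0},{"claw": 0,"delta_pos": [-46,18,-16],"twist": 0}])

```text
clock: 12.25
tcp_pos: [0.1635, -0.5053, 0.2109]
orientation: [0.001, 0.994, 0.112, -0.0]
wrist_force: [-0.2, 0.1, 0.5]
finger_gap: -0.0
```

Run:
```python
from h import *
t=imaging.read_camera("top");s=imaging.read_camera("scene")
A=dots(t,(366,135,415,186));B=dots(s,(226,144,279,198))
for a in A:
  for b in B:
    X,e=tri(a,b)
    if e<3 and .05<X[2]<.11: print(np.round(a[:2],1),np.round(b[:2],1),np.round(X,4),round(e,2))
cv2.imwrite("pics/p6.png",np.hstack([cv2.resize(t[130:190,360:420],(400,400),interpolation=3),cv2.resize(s[140:200,222:282],(400,400),interpolation=3)])[:,:,::-1])
```

```text
[379.1 147.8] [244.  178.5] [ 0.5796 -0.1525  0.0722] 0.58
[401.1 149.5] [235.2 163.5] [ 0.5736 -0.2226  0.0723] 0.5
[377.6 169.5] [265.9 170.1] [ 0.5093 -0.1467  0.0722] 0.55
[399.7 171.4] [256.5 155.7] [ 0.5035 -0.2172  0.0712] 0.55
```

View pics/p6.png

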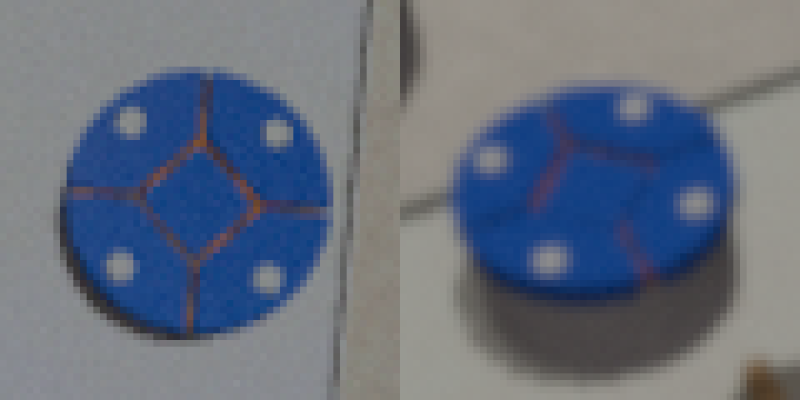

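All four dots now lie at 71–72 mm. The lid is level, no orange band shows under its rim, and the tin has not moved.

```bash
python3 -c "
from workcell import env; print(env.hand_in())"
```

```text
the job is handed in; nothing more can be done
None
```

The lid of the smallest tin, the one in the tray, is shut on all four sections, and the job was handed in about 12 s into the 40 s allowed.

- **Before:** Two opposite sections were sprung up, with dots at about 80 mm. One was half up at 75 mm and one was already shut at 72 mm.
- **Pressing:** I pressed all four dots with the closed fingertips. After each press the fingertips rested on a firm stop at the same height. The highest wrist force I read was about 4 N, though it was only read at the end of each move.
- **Final check:** All four dots measure 71–72 mm above the worktop, against about 73 mm expected for shut. No orange band shows under the rim. The dot positions put the tin within 1–2 mm of where it started, and the arm was clear of everything.
- **Not checked:** I did not re-measure the pot, cup, scraper, clothespin and bottle at the end. The arm passed well above the work surface and met no unexpected force.
- **Disagreement:** The fingertips actually touched about 20 mm above the reported TCP height. The first descent therefore met no resistance where I expected contact. I confirmed this in the picture, continued in small steps while reading the force, and used the measured contact height for the other presses.

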